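# File the used drill bit in the sloping index and close the keeper

### The job

The drill bit standing in the square red rest is finished with: take it out and put it, point first, into the hole of the sloping index that matches its diameter, pushed fully home so that its collar sits on the face. Then swing the flat keeper bar down across the row by its red knob, as far as it will go, so that it lies over the collar. Leave the bit in the round wooden rest and everything else on the desk as it is.

Things in the scene. Friction and masses are not known exactly. Their poses are not given: they have to be found in the camera images.
- red_rest: Square red-painted fixed block, 60 x 60 mm, 60 mm high, with an upright 24 mm hole 60 mm deep through its centre. Origin: centre of its underside, on the desk; z up. The bit that stands in it is the one to file.
- box_rest: Round pale boxwood fixed rest, 68 mm across, 60 mm high, with an upright 24 mm hole 56 mm deep. Origin: centre of its underside; z up. The bit that stands in it must stay there.
- bit14: Steel drill bit, 14 mm fluted part. Origin: centre of the collar's lower face; +z up the shank. Below the origin: 50 mm of fluted part (last 5.6 mm tapers to a point). Above: blue collar 34 mm across, 12 mm thick, then a dark round shank 13 mm across, 58 mm long. 0.14 to 0.23 kg. Starts upright in the red or the round rest, hanging by its collar, loose.
- bit18: Steel drill bit with an 18 mm fluted part (last 7.2 mm tapers to a point), told from bit14 by its yellow brass collar; 0.17 to 0.28 kg; collar and shank sizes, other lengths, origin and axes as bit14. It starts in the other rest.
- index: Pale wooden block, 80 (x, up the slope) x 260 (y, along the row) x 36 mm (z), fixed on a dark stand. Origin: centre of its underside. The face, at z = 36 mm, slopes 25 degrees down towards the robot; +z is its outward normal and the axis of all holes; +y points to the small holes. Five through holes 36 mm apart, each 2 mm wider than its bit, in one row at x = -10 mm; nothing blocks them below.
- hole6 (a point): Mouth centre of the hole for 6 mm (index y = 72 mm), filled with its own grey-collared bit, whose 13 mm shank ends 70 mm out of the face. Axes as index.
- hole10 (a point): Centre of the mouth, on the face, of the empty 12 mm wide hole for a 10 mm bit (index y = 36 mm). Axes as index.
- hole14 (a point): Centre of the mouth, on the face, of the empty 16 mm wide hole for a 14 mm bit (index y = 0 mm). Axes as index.
- hole18 (a point): Centre of the mouth, on the face, of the empty 20 mm wide hole for a 18 mm bit (index y = -36 mm). Axes as index.
- hole22 (a point): Centre of the mouth, on the face, of the empty 24 mm wide hole for a 22 mm bit (index y = -72 mm). Axes as index.
- keeper (a joint): Keeper: flat aluminium bar 16 x 7 x 236 mm turning parallel to the index's face. Radians: 0 = shut on its stop, along the row, just up-slope of the shanks, over the collars' edges; larger = turned about the index's +z, up the slope, away from the robot. Starts at 0.55 to 0.75; stays where left; 0.5 N at the knob moves it. Underside 15 mm above the face: clears a seated collar by 3 mm.
- keeper_pivot (a point): On the keeper's turning axis (parallel to the index's +z), at the bar's underside, beyond the small end of the row: (7.5, 105, 51) mm in the index's frame.
- keeper_knob (a point): Middle of the keeper's red round knob, 20 mm across and 30 mm tall along the index's z, near the bar's free end, 217 mm from the pivot axis. The bar's upper face lies 20 mm below this point along the index's z; the knob itself begins 15 mm below it and ends 15 mm above it.
- bucket: Small tin bucket, 60 mm across the rim, 55 mm high, loose. Origin: centre of its underside. Leave alone.
- horse: Walnut rocking horse, 170 mm long, 135 mm high, loose. Origin on the desk under its middle. Leave alone.
- mallet: Boxwood mallet, 210 mm long, head 100 mm wide, lying loose; origin on the desk under the joint of handle and head. Leave alone.
- parts_box: Clear acrylic parts box with two dividers, 100 x 150 x 45 mm, loose. Origin: centre of its underside. Leave alone.
- chair: Miniature wooden chair, 55 mm wide, 115 mm high, loose. Origin on the desk under its seat. Leave alone.
- square: Small try square lying flat, 130 mm long, loose. Origin on the desk under its wooden stock. Leave alone.
Not all that is in view belongs to the job. Leave any pink or white look-alike of the bit18 alone.

How it is judged:
On the way, in this order (a step that is already met when the one before it is completed fails the run):
1. the bit from the red rest is seated in its matching hole, collar on the face, while the keeper is still open (value of joint keeper above 0.4 rad and ((distance between bit14 and hole14 below 0.004 m and angle between the z axis of bit14 and the z axis of index, either way round below 0.1 rad and horizontal distance between bit18 and box_rest below 0.01 m) or (distance between bit18 and hole18 below 0.004 m and angle between the z axis of bit18 and the z axis of index, either way round below 0.1 rad and horizontal distance between bit14 and box_rest below 0.01 m))), for 0.2 s.
2. the keeper is swung shut across the row (value of joint keeper below 0.05 rad), for 0.2 s.
At the end, for the whole second after the job is handed in: Bit from the red rest at rest in the hole of its own diameter, collar underside centre within 4 mm of the mouth, axis within 0.1 rad; keeper within 0.05 rad of its stop; other bit upright (0.15 rad) in the round rest, within 10 mm of centre and at most 5 mm sunk (value of joint keeper below 0.05 rad and ((distance between bit14 and hole14 below 0.004 m and angle between the z axis of bit14 and the z axis of index, either way round below 0.1 rad and linear speed of bit14 below 0.02 m/s and horizontal distance between bit18 and box_rest below 0.01 m and z of bit18 in the frame of box_rest above 0.055 m and angle between bit18's own z axis and vertical below 0.15 rad) or (distance between bit18 and hole18 below 0.004 m and angle between the z axis of bit18 and the z axis of index, either way round below 0.1 rad and linear speed of bit18 below 0.02 m/s and horizontal distance between bit14 and box_rest below 0.01 m and z of bit14 in the frame of box_rest above 0.055 m and angle between bit14's own z axis and vertical below 0.15 rad))); the robot touches nothing.
It fails at once if a bystander (bucket, horse, mallet, parts box, chair or square) is shifted more than 20 mm (distance of any of bucket, horse, mallet, parts_box, chair, square from where it was at the start of the episode above 0.02 m).
It also fails if it takes over 53 s, if anything falls off the work surface, if the arm or the gripper's body presses on something with over 40 N, if the wrist force passes 120 N, or if a joint passes its speed limit or range.

### The arm

A 6-joint arm with a two-finger parallel gripper is mounted at the origin on the work surface. World frame = base frame: x ahead of the robot, y to its left, z up, the work surface at z = 0. Lengths are in m, angles in rad, forces in N, time in s.
With the tool pointing down it reaches from about 0.35 to 0.8 m from the base axis. Payload 7.3 kg.
Tool frame: the origin (TCP) lies between the finger pads; the fingertips stand 8 mm ahead of it and the grasp point (between the pads) lies 11 mm behind it; x points along the fingers, y is the direction in which the jaws open and shut, and the axes are right-handed (so a half turn about x gives the same grasp; the last joint's range is limited). The gripper opens to 85 mm and grips with 20 to 120 N. Pads are 22 mm wide; open, the fingers measure 114 mm over their backs; the gripper's body (76 mm by 85 mm) begins 54 mm behind the grasp point. The pads swing forward as they close: fully open they stand 13 mm farther back than shut.
Start: joints at [-1.389, 0.342, 1.524, -0, 1.275, -0.146], TCP at [0.169, -0.497, 0.239] pointing down, gripper open.
Joint ranges: [-2.53, 2.53], [-0.77, 2.02], [0.04, 2.7], [-1, 4.14], [0.28, 2.66], [-3.11, 3.11]. Speed limits (rad/s): [2.57, 2.57, 3.14, 3.14, 3.14, 3.14].

### API

Orientations are given as a rotation vector (axis times angle).
In Python, from plant import manip gives the robot as it stands.
- The arm moves only by the tool carry_out, never from a script. Its argument "commands" is a list of rows, each a list of 4 numbers: the shift along the tool's x, y, z scaled (see below), then the turn about the tool's x scaled (see below). A call has 1 to 8 rows; each row is the pose to reach, as a shift and turn from the pose commanded when the call began, along the tool's axes at that moment; what a row does not reach only later rows make up. The controller multiplies each number of a shift by 12 cm and each number of a turn by 45 degrees. A row lasts 1/10 s, in which the tool goes at most 50 mm and 8.59 degrees, less where a joint would pass 70% of its speed; a pose out of reach is approached as far as the arm can. A call with a number of a shift or a turn outside -1 to 1 is refused whole. A call with a gripper value outside its range is refused whole. "gripper" is the gripper's target within -1 to 1 (fully open at 1, half-way at 0, shut at -1), set as the call begins (left out, the last holds). The fingers move at their own pace and stop on an object; "squeeze" is the grip in N (left out, the last holds). Time passes only in rows, so rows that repeat a pose let the fingers close. It gives the time, the measured TCP pose, the force and the opening at its end, in the units of the state.
- manip.state(): the state, without advancing time (a new reading comes with each control period).
- manip.snapshot(name): name is "side" or "top"; returns (picture, depth): 400x640x3 uint8, red, green, blue; 400x640 float32, m along the optical axis (not along the pixel's ray), 0 where there is no reading.
- manip.calibration(name): a dict with "K" (3x3 intrinsics, pixels), "R" (3x3) and "t" (3): a world point X has camera coordinates R X + t. Camera axes: x right, y down, z forward; pixel columns grow to the right and rows downward; lengths in m; the calibration is good to about 2 mm. A picture is of the moment at which its call begins. calibration takes no time and is no camera call.
- manip.sign_off(): hands the job in, once; it reports no verdict.
Trained networks look in the newest picture that a camera, given by its name, has taken for a name from the list of things; names that differ only in an ending like _2 or _b are one class to them, and where a whole thing is asked for, a point or a joint stands for the part that bears it (a point fixed in the world has none). Each returns a list of dicts, best first, with "conf" (0 to 1); they miss things now and then, are a little off and sometimes report something else, mostly with a low value. They report only what shows in the picture. A call takes as long as a camera call. They do not tell look-alikes from the thing itself.
- manip.spot_in(name, camera): "point" ([x, y, z] in m, in world coordinates, good to about 4 mm: the middle of the surface that is visible of it).
- manip.trace(name, camera): "mask" (400x640 bool, what is visible of it).
The state is a dict: "clock": time; "joint_positions": joint angles; "joint_velocities": joint speeds; "joint_efforts": joint torques, N m; "ee_pos": TCP position; "ee_rot": TCP orientation; "contact_force": force on the tool from outside, world axes, zero at the start; "wrist_torque": the same for the moment, N m; "grip_width": finger opening in m.
Only numpy, scipy, OpenCV 4.12 (cv2) and the standard library are available. Lean on these libraries where they do the work, as an engineer would, in place of code of your own. Each camera call takes 0.05 s, during which the arm holds its last target. There are 200 camera calls.

## Working session

There is one attempt and no reset: what is moved stays moved. The work goes in short steps, Python scripts to look and compute and a tool call to move; the robot and the scene stay as the last step left them, time stands still between calls to the robot, and variables do not carry over. Pictures are saved under pics/ and viewed, about 8 in all and at most 12, crops included, and the job is handed in when it is done.

Besides the shell and the picture viewer there is one more tool, called after "Emit:" as name([rows], argument=value, ...), one row to a line, values as JSON. carry_out: Moves the arm, as the interface text tells. Its arguments: {"type":"object","properties":{"commands":{"type":"array"},"gripper":{"type":"number"},"squeeze":{"type":"number"}},"required":["commands"]}

```bash
mkdir -p pics
cat > h.py <<'E'
import numpy as np, cv2
from plant import manip
from scipy.spatial.transform import Rotation as Ro
def snap(n):
    p,d=manip.snapshot(n); c=manip.calibration(n); return p,d,np.array(c["K"]),np.array(c["R"]),np.array(c["t"])
def cloud(d,K,R,t):
    v,u=np.mgrid[:d.shape[0],:d.shape[1]]
    X=np.stack([(u-K[0,2])/K[0,0]*d,(v-K[1,2])/K[1,1]*d,d],-1)
    W=(X-t)@R; W[d<=0]=np.nan; return W
def proj(P,K,R,t):
    q=K@(R@np.asarray(P,float)+t); return q[:2]/q[2]
E
python3 - <<'E'
from h import *
for n in("side","top"):
    p,d,K,R,t=snap(n); cv2.imwrite(f"pics/{n}0.png",p[:,:,::-1]); np.savez(f"{n}0.npz",p=p,d=d)
    print(n,"cam at",(-R.T@t).round(3),K[0,0])
    for o in("red_rest","box_rest","bit14","bit18","index","keeper_knob","horse","mallet","parts_box","chair","square","bucket"):
        print(o,[(np.round(x["point"],3).tolist(),round(x["conf"],2),proj(x["point"],K,R,t).round().tolist()) for x in manip.spot_in(o,n)[:3]])
print(manip.state())
E
```

```text
side cam at [ 0.37  -0.804  1.064] 483.53401929194507
red_rest [([0.49, -0.332, 0.058], 0.56, [320.0, 333.0])]
box_rest [([0.573, -0.22, 0.058], 0.78, [343.0, 283.0])]
bit14 [([0.305, -0.266, 0.022], 0.93, [236.0, 331.0]), ([0.345, -0.411, 0.029], 0.8, [262.0, 387.0]), ([0.577, -0.206, 0.069], 0.75, [343.0, 276.0])]
bit18 [([0.305, -0.266, 0.022], 0.93, [236.0, 331.0]), ([0.345, -0.411, 0.029], 0.8, [262.0, 387.0]), ([0.577, -0.206, 0.069], 0.75, [343.0, 276.0])]
index [([0.545, 0.099, 0.084], 0.79, [303.0, 184.0])]
keeper_knob [([0.602, 0.137, 0.14], 0.85, [320.0, 156.0])]
horse [([0.584, 0.437, 0.075], 0.57, [293.0, 110.0])]
mallet [([0.659, -0.421, 0.047], 0.72, [405.0, 356.0]), ([0.76, 0.083, 0.01], 0.62, [376.0, 193.0]), ([0.545, 0.102, 0.08], 0.27, [303.0, 184.0])]
parts_box [([0.384, 0.43, 0.026], 0.85, [233.0, 132.0])]
chair [([0.798, -0.087, 0.056], 0.86, [411.0, 225.0]), ([0.544, 0.102, 0.081], 0.69, [303.0, 184.0]), ([0.755, 0.082, 0.006], 0.47, [375.0, 194.0])]
square [([0.754, 0.082, 0.011], 0.62, [375.0, 193.0])]
bucket [([0.408, -0.134, 0.036], 0.76, [269.0, 272.0])]
t
[... 1163 characters left out ...]
0.66, [376.0, 243.0])]
{'clock': 1.3, 'joint_positions': array([-1.38900031e+00,  3.41999330e-01,  1.52407895e+00, -3.41568777e-05,
        1.27544923e+00, -1.45978622e-01]), 'joint_velocities': array([-0.00273417,  0.00072308,  0.00054937, -0.00092624,  0.00047873,
       -0.00052235]), 'joint_efforts': array([ 4.34892236e-04, -4.33568931e+01, -2.46274960e+01, -2.69296661e-04,
        2.24592686e-04,  2.50853878e-05]), 'ee_pos': array([ 0.16904106, -0.49705303,  0.23932921]), 'ee_rot': array([ 2.04392995,  0.33795357, -2.04399522]), 'contact_force': array([0.36259021, 0.39400053, 0.59731614]), 'wrist_torque': array([-0.05920674,  0.04423731,  0.01497733]), 'grip_width': 0.08528491369340599}
```

View pics/side0.png

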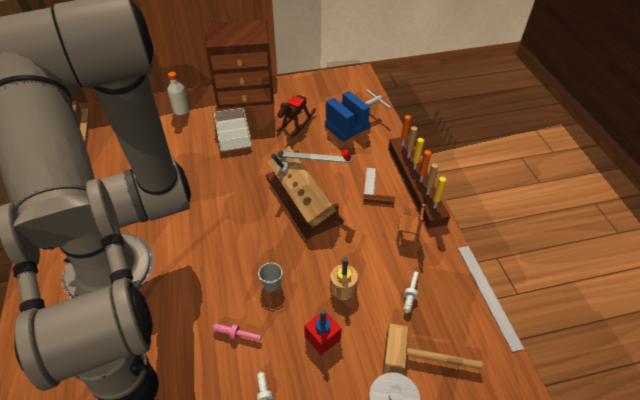

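View pics/top0.png

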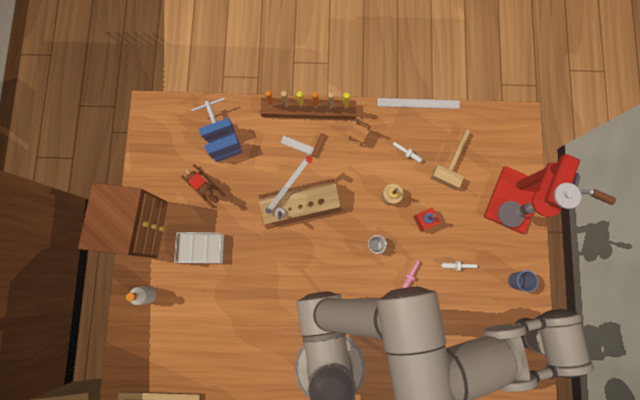

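The target is the blue-collared bit (bit14) in the red rest, side (323,318). It could be confused with the yellow-collared bit in the round rest (344,268) and the look-alikes: pink (237,332), white (263,387) and white (411,292). I'll check the choice in a close crop and measure the index.

Run:
```python
from h import *
A=np.load("side0.npz");B=np.load("top0.npz")
a=cv2.resize(A["p"][140:240,260:360],None,fx=4,fy=4,interpolation=2)
b=cv2.resize(A["p"][255:355,290:390],None,fx=4,fy=4,interpolation=2)
c=cv2.resize(B["p"][150:225,250:350],None,fx=4,fy=4,interpolation=2)
d=cv2.resize(B["p"][175:250,370:470],None,fx=4,fy=4,interpolation=2)
im=np.vstack([np.hstack([a,b]),np.hstack([c,d])])
cv2.imwrite("pics/crop.png",cv2.resize(im,(800,700))[:, :, ::-1] if 0 else cv2.resize(im,None,fx=.85,fy=.85)[:,:,::-1])
for n,Z in(("side",A),("top",B)):
    cb=manip.calibration(n);K,R,t=[np.array(cb[k]) for k in"KRt"]
    W=cloud(Z["d"].astype(float),K,R,t)
    m=manip.trace("index",n)[0]["mask"]; 
    P=W[m&(W[...,2]>.05)]; P=P[~np.isnan(P).any(1)]
    # ransac plane
    rng=np.random.default_rng(0);best=None
    for _ in range(500):
        q=P[rng.choice(len(P),3,False)];nn=np.cross(q[1]-q[0],q[2]-q[0]);l=np.linalg.norm(nn)
        if l<1e-6: continue
        nn/=l; nn*=np.sign(nn[2]); 
        if abs(nn[2]-np.cos(np.radians(25)))>.03: continue
        i=abs((P-q[0])@nn)<.003
        if best is None or i.sum()>best.sum(): best=i
    Q=P[best];cen=Q.mean(0);u,s,vt=np.linalg.svd(Q-cen);nn=vt[2]*np.sign(vt[2][2])
    xs=np.array([-nn[0],-nn[1],0]);yaw=np.arctan2(xs[1],xs[0])
    print(n,len(P),len(Q),"cen",cen.round(4),"n",nn.round(3),"tilt",np.degrees(np.arccos(nn[2])).round(1),"yaw",np.degrees(yaw).round(1))
    Rm=Ro.from_euler("ZY",[yaw,-np.radians(25)]).as_matrix()
    q=((Q-cen)@Rm)[:,:2]
    r=cv2.minAreaRect((q*1000).astype(np.float32));print("rect mm in face",r,"pct",np.percentile(q*1000,[1,99],axis=0).round(1))
    np.savez(f"idx_{n}.npz",cen=cen,n=nn,yaw=yaw)
    for o in("red_rest","box_rest"):
        mm=manip.trace(o,n)
        if mm:
            p=W[mm[0]["mask"]];p=p[(p[:,2]>.053)&(p[:,2]<.066)];mid=(np.nanpercentile(p,2,axis=0)+np.nanpercentile(p,98,axis=0))/2;print(o,len(p),mid.round(4),cv2.minAreaRect((p[:,:2]*1000).astype(np.float32)))
    # shanks: points z 0.085-.13
    for nm,c in(("red",(.49,-.315)),("box",(.575,-.205))):
        k=(np.hypot(W[...,0]-c[0],W[...,1]-c[1])<.05)&(W[...,2]>.08)&(W[...,2]<.14)
        print(nm,"shank",k.sum(),np.nanmean(W[k],0).round(4),np.nanmax(W[k][:,2]) if k.any() else 0)
```

```text
side 2652 1418 cen [0.538  0.0937 0.0789] n [-0.414 -0.108  0.904] tilt 25.3 yaw 14.6
rect mm in face ((-0.467864990234375, 21.69023895263672), (80.1435775756836, 262.66070556640625), 0.007816570810973644) pct [[ -39.6 -107.5]
 [  38.9  147. ]]
red_rest 467 [ 0.4984 -0.322   0.0589] ((498.03106689453125, -317.4313049316406), (60.64875411987305, 62.919986724853516), 27.368688583374023)
box_rest 360 [ 0.5795 -0.2018  0.0585] ((579.7388916015625, -201.01956176757812), (66.02943420410156, 65.89381408691406), 62.8553581237793)
red shank 89 [ 0.498  -0.321   0.1124] 0.13405740544250913
box shank 83 [ 0.5797 -0.2023  0.1114] 0.13173181273716042
top 2116 968 cen [0.5398 0.1058 0.0805] n [-0.404 -0.107  0.908] tilt 24.7 yaw 14.9
rect mm in face ((-0.9105262756347656, 10.287200927734375), (259.22332763671875, 80.91482543945312), 89.92388153076172) pct [[ -40.  -117.5]
 [  38.8  136.6]]
red_rest 200 [ 0.502  -0.3187  0.0593] ((501.9340515136719, -317.348876953125), (58.29990005493164, 62.63572311401367), 27.760900497436523)
box_rest 220 [ 0.5834 -0.1985  0.0595] ((584.6047973632812, -199.5990447998047), (65.82501220703125, 64.47443389892578), 2.0668182373046875)
red shank 29 [ 0.5011 -0.3155  0.1164] 0.13444536806897578
box shank 28 [ 0.5826 -0.1977  0.1146] 0.13501697747092098
```

View pics/crop.png

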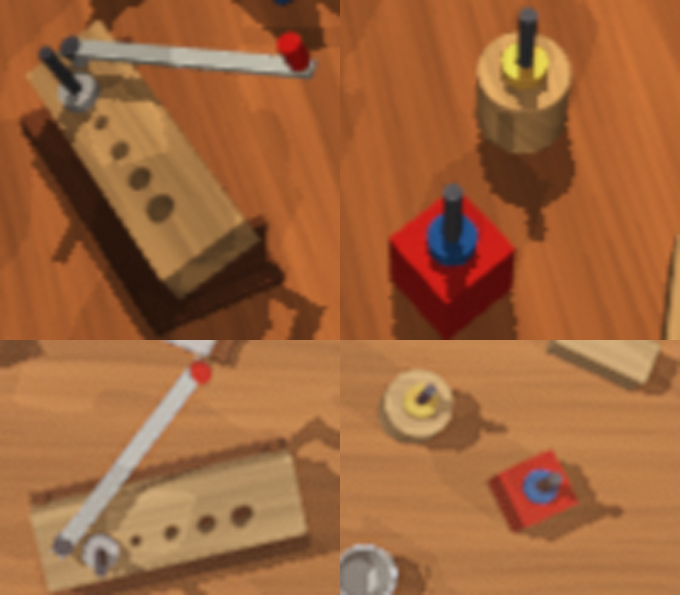

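The crop confirms it: the blue collar (bit14) is in the red rest and the yellow collar is in the round rest. Next I'll compute the hole14, knob and move numbers.

Run:
```python
from h import *
yaw=np.radians(14.75);Rm=Ro.from_euler("ZY",[yaw,-np.radians(25)]).as_matrix()
px={"side":{10:(101,122),14:(120,151),18:(139,178),22:(160,208)},"top":{10:(136,541),14:(171,533),18:(206,524),22:(241,516)}}
off={"side":(260,140),"top":(250,50)}
hy={10:36,14:0,18:-36,22:-72}
for n,q in(("side",(-.5,21.7)),("top",(-.9,10.3))):
    z=np.load(f"idx_{n}.npz");O=z["cen"]+Rm@np.array([q[0],q[1],0])/1000
    print(n,"face centre",O.round(4),"h14 geom",(O+Rm@[-.01,0,0]).round(4))
    cb=manip.calibration(n);K,R,t=[np.array(cb[k]) for k in"KRt"]; C=-R.T@t;hs=[]
    for h,p in px[n].items():
        uv=np.array([p[0]/3.4+off[n][0],p[1]/3.4+off[n][1]-(0 if n=="side" else 0),1])
        r=R.T@np.linalg.inv(K)@uv; X=C+r*((O-C)@Rm[:,2])/(r@Rm[:,2]); hs.append(X-Rm@[0,hy[h]/1000,0]);print(h,X.round(4),((X-O)@Rm*1000).round(1))
    print("mean h14",np.mean(hs,0).round(4))
R=Ro.from_rotvec(manip.state()["ee_rot"]).as_matrix();print(R.round(3))
ty=-Rm[:,1]; 
for s in(1,-1):
    y=s*Rm[:,1]; T=np.c_[[0,0,-1],y,np.cross([0,0,-1],y)]; rel=Ro.from_matrix(R.T@T).as_rotvec(degrees=True); print(s,rel)
```

```text
side face centre [0.532  0.1145 0.0787] h14 geom [0.5233 0.1122 0.0745]
10 [0.5164 0.1457 0.0754] [-7.9 34.1  0. ]
14 [0.5253 0.1098 0.0751] [-8.5 -2.9  0. ]
18 [0.5342 0.0768 0.0752] [ -8.3 -37.1   0. ]
22 [0.5438 0.0413 0.0753] [ -8.  -73.8   0. ]
mean h14 [0.5253 0.1108 0.0753]
top face centre [0.5364 0.1156 0.0801] h14 geom [0.5276 0.1133 0.0759]
10 [0.5159 0.145  0.0744] [-13.6  33.7  -0. ]
14 [0.5247 0.1109 0.0743] [-13.7  -1.5  -0. ]
18 [0.5346 0.0768 0.0747] [-12.8 -37.   -0. ]
22 [0.5435 0.0426 0.0747] [-12.9 -72.3  -0. ]
mean h14 [0.5251 0.1112 0.0745]
[[ 0.     0.322 -0.947]
 [-0.    -0.947 -0.322]
 [-1.     0.     0.   ]]
1 [-1.75968774e+02  1.13462146e-02  1.18834280e-03]
-1 [ 4.03122568e+00  7.73534252e-04 -7.38565139e-03]
```

Emit:
carry_out([
  [0,-0.17,-1,0.09],
  [0,-0.17,-1,0.09],
  [0,-0.17,-1,0.09],
], gripper=0.2, squeeze=30)

```text
clock: 1.9
ee_pos: [0.2786, -0.4372, 0.2394]
ee_rot: [2.085, 0.271, -2.083]
contact_force: [-0.7, -0.5, -0.1]
grip_width: 0.0513
```

Emit:
carry_out([
  [0,-0.25,-1,0],
  [0,-0.25,-1,0],
  [0,-0.25,-1,0],
])

```text
clock: 2.2
ee_pos: [0.3874, -0.3774, 0.2394]
ee_rot: [2.084, 0.272, -2.082]
contact_force: [-0.7, -1.1, -0.2]
grip_width: 0.0511
```

Emit:
carry_out([
  [0.1,-0.25,-1,0],
  [0.1,-0.25,-1,0],
  [0.1,-0.25,-1,0],
  [0.1,-0.25,-1,0],
])

```text
clock: 2.6
ee_pos: [0.4953, -0.3178, 0.2264]
ee_rot: [2.082, 0.275, -2.082]
contact_force: [-0.2, 0.0, 0.4]
grip_width: 0.0513
```

```bash
cat >> h.py <<'E'
def to(target):
    s=manip.state();T=Ro.from_rotvec(s["ee_rot"]).as_matrix()
    print("t",s["clock"],"tcp",s["ee_pos"].round(4),"cmd",(T.T@(np.array(target)-s["ee_pos"])/.12).round(3),"toolY",T[:,1].round(3),"F",s["contact_force"].round(1),"w",round(s["grip_width"],4))
E
python3 -c "
from h import *
to((.5,-.3175,.20))"
```

```text
t 2.6 tcp [ 0.4953 -0.3178  0.2264] cmd [ 0.22   0.008 -0.038] toolY [ 0.258 -0.966 -0.001] F [-0.2  0.   0.4] w 0.0513
```

Emit:
carry_out([
  [0.4,0,-0.03,0],
  [0.8,0,-0.03,0],
  [1.0,0,-0.03,0],
  [1.0,0,-0.03,0],
])

```text
clock: 3.0
ee_pos: [0.4938, -0.3182, 0.1037]
ee_rot: [2.081, 0.275, -2.093]
contact_force: [-0.3, 0.8, 0.3]
grip_width: 0.0512
```

Emit:
carry_out([
  [0.08,0,0,0],
  [0.08,0,0,0],
  [0.08,0,0,0],
  [0.08,0,0,0],
  [0.08,0,0,0],
  [0.08,0,0,0],
], gripper=-1, squeeze=30)

```text
clock: 3.6
ee_pos: [0.4968, -0.3196, 0.0989]
ee_rot: [2.085, 0.268, -2.082]
contact_force: [-1.3, 0.1, 5.9]
grip_width: 0.0123
```

Emit:
carry_out([
  [-0.1,0,0,0],
  [-0.217,0,0,0],
  [-0.217,0,0,0],
  [-0.217,0,0.06,0],
  [-0.217,0,0.12,0],
  [-0.217,0,0.18,0],
  [-0.217,0,0.24,0],
  [-0.217,0,0.3,0],
])

```text
clock: 4.4
ee_pos: [0.461, -0.3283, 0.1234]
ee_rot: [2.085, 0.27, -2.085]
contact_force: [4.9, 1.5, -1.9]
grip_width: 0.0121
```

Emit:
carry_out([
  [0,0,0.01,0],
  [0,0,0.01,0],
])

```text
clock: 4.6
ee_pos: [0.4599, -0.3287, 0.1238]
ee_rot: [2.084, 0.269, -2.085]
contact_force: [1.4, 0.3, -1.3]
grip_width: 0.0122
```

Run:
```python
from h import *
to((.5,-.3175,.20))
for n in("side","top"):
    p,d,K,R,t=snap(n); np.savez(f"{n}1.npz",p=p,d=d)
    u,v=proj((.49,-.32,.09),K,R,t).astype(int); v=min(v,355)
    cr=cv2.resize(p[max(v-50,0):v+45,u-50:u+50],None,fx=4,fy=4,interpolation=2)
    cv2.imwrite(f"pics/t1{n}.png",cr[:,:,::-1])
a=cv2.imread("pics/t1side.png");b=cv2.imread("pics/t1top.png");h=min(len(a),len(b));cv2.imwrite("pics/t1.png",np.hstack([a[:h],b[:h]]))
```

```text
t 4.6 tcp [ 0.4599 -0.3287  0.1238] cmd [-0.636 -0.006 -0.347] toolY [ 0.254 -0.967 -0.   ] F [ 1.4  0.3 -1.3] w 0.0122
```

View pics/t1.png

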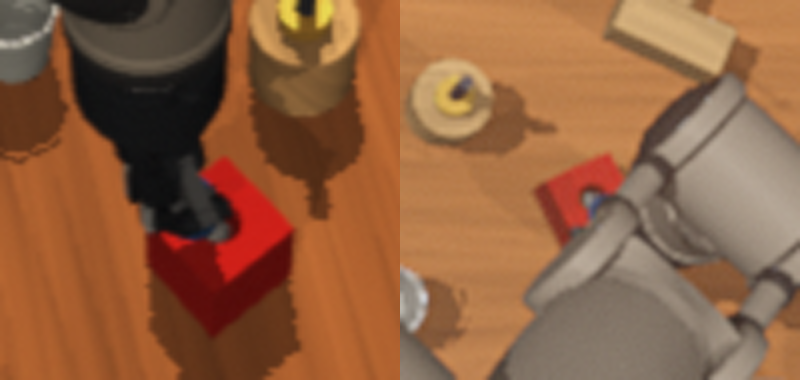

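Emit:
carry_out([
  [-0.3,0,0,0],
  [-0.67,0,0,0],
  [-0.67,0,0,0],
])

```text
clock: 5.0
ee_pos: [0.4622, -0.3308, 0.2101]
ee_rot: [2.086, 0.26, -2.074]
contact_force: [0.3, -0.4, -2.0]
grip_width: 0.0116
```

Emit:
carry_out([
  [0,-0.4,-0.13,0],
  [0,-0.75,-0.25,0],
  [0,-0.85,-0.27,0],
  [0,-0.85,-0.27,0],
])

```text
clock: 5.4
ee_pos: [0.4654, -0.2201, 0.2037]
ee_rot: [2.081, 0.273, -2.085]
contact_force: [-0.0, -0.9, -2.4]
grip_width: 0.012
```

Emit:
carry_out([
  [0,-0.4,-0.13,0],
  [0,-0.75,-0.25,0],
  [0,-0.85,-0.27,0],
  [0,-0.85,-0.27,0],
])

```text
clock: 5.8
ee_pos: [0.4713, -0.1146, 0.2039]
ee_rot: [2.082, 0.271, -2.084]
contact_force: [-0.4, -0.4, -2.1]
grip_width: 0.0125
```

Emit:
carry_out([
  [0,-0.4,-0.13,0],
  [0,-0.75,-0.25,0],
  [0,-0.85,-0.27,0],
  [0,-0.85,-0.27,0],
])

```text
clock: 6.2
ee_pos: [0.477, -0.0082, 0.204]
ee_rot: [2.083, 0.27, -2.083]
contact_force: [0.1, -1.6, -2.2]
grip_width: 0.0121
```

Emit:
carry_out([
  [0,-0.4,-0.13,0],
  [0,-0.75,-0.2,0],
  [0,-0.85,-0.24,0],
  [0,-0.85,-0.24,0],
])

```text
clock: 6.6
ee_pos: [0.4794, 0.0975, 0.204]
ee_rot: [2.084, 0.27, -2.083]
contact_force: [0.4, -0.5, -2.4]
grip_width: 0.0121
```

Run:
```python
from h import *
to((.4782,.0986,.168))
p,d,K,R,t=snap("side"); np.savez("side2.npz",p=p,d=d)
W=cloud(d.astype(float),K,R,t);f=p.astype(int)
blue=(f[...,2]>f[...,0]+35)&(f[...,2]>60)&(W[...,2]>.08)&(abs(W[...,1]-.09)<.1)&(abs(W[...,0]-.5)<.1)
print("blue",blue.sum(),np.nanmean(W[blue],0))
v,u=[int(x.mean()) for x in np.nonzero(blue)] if blue.any() else (170,290)
cv2.imwrite("pics/t2.png",cv2.resize(p[v-50:v+60,u-50:u+60],None,fx=5,fy=5,interpolation=2)[:,:,::-1]);print("crop origin",u-50,v-50)
```

```text
t 6.6 tcp [0.4794 0.0975 0.204 ] cmd [ 0.3   -0.011  0.007] toolY [ 0.256 -0.967  0.001] F [ 0.4 -0.5 -2.4] w 0.0121
blue 69 [0.50013223 0.09661742 0.17942517]
crop origin 235 112
```

View pics/t2.png

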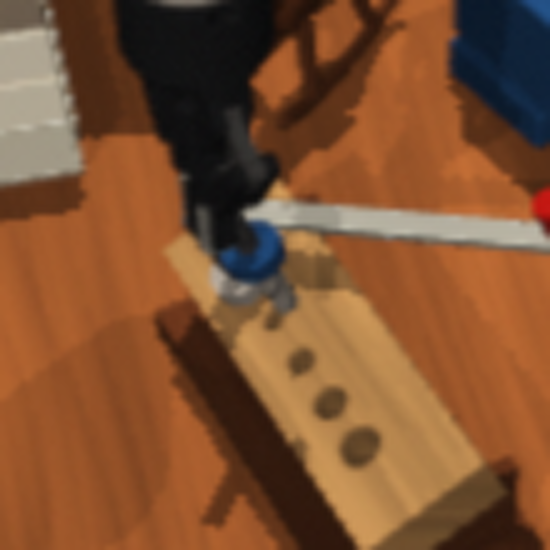

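Run:
```python
from h import *
Z=np.load("side2.npz");p,d=Z["p"].astype(int),Z["d"].astype(float)
cb=manip.calibration("side");K,R,t=[np.array(cb[k]) for k in"KRt"];W=cloud(d,K,R,t)
blue=(p[...,2]>p[...,0]+35)&(p[...,2]>60)&(W[...,2]>.08)&(abs(W[...,1]-.09)<.1)&(abs(W[...,0]-.5)<.1)
uv=np.argwhere(blue)[:,::-1]; print("blue bbox",uv.min(0),uv.max(0))
g=np.array([.4794,.0975,.215]);yaw=np.radians(14.85)
for T in(20,23,25,27,30):
    a=np.radians(T);n=np.array([-np.sin(a)*np.cos(yaw),-np.sin(a)*np.sin(yaw),np.cos(a)])
    for s in(.046,.050,.054):
        o=g-s*n;e=np.cross(n,[0,0,1]);e/=np.linalg.norm(e);f=np.cross(n,e)
        c=[proj(o+h*n+.017*(np.cos(x)*e+np.sin(x)*f),K,R,t) for h in(0,.012) for x in np.linspace(0,6.28,40)]
        print(T,s,"collar bbox",np.min(c,0).round(1),np.max(c,0).round(1),"tip",proj(o-.05*n,K,R,t).round(1))
w=(W[...,2]>.105)&(W[...,2]<.17)&(abs(W[...,1]-.1)<.03)&(abs(W[...,0]-.515)<.04)
q=np.argwhere(w)[:,::-1];print("flute pts",w.sum(),q.min(0),q.max(0))
i=np.argsort(W[w][:,2]);print(np.c_[W[w][i].round(4),q[i]][::4])
```

```text
blue bbox [279 156] [290 167]
20 0.046 collar bbox [275.6 155.5] [289.4 168.9] tip [289.9 173.8]
20 0.05 collar bbox [276.1 156.4] [289.9 169.7] tip [290.4 174.6]
20 0.054 collar bbox [276.7 157.3] [290.4 170.6] tip [290.9 175.4]
23 0.046 collar bbox [276.3 155. ] [290.  168.5] tip [291.4 172.7]
23 0.05 collar bbox [276.9 155.8] [290.6 169.3] tip [292.  173.5]
23 0.054 collar bbox [277.5 156.7] [291.2 170.1] tip [292.5 174.2]
25 0.046 collar bbox [276.7 154.6] [290.4 168.2] tip [292.4 172. ]
25 0.05 collar bbox [277.4 155.4] [291.1 169. ] tip [293.  172.7]
25 0.054 collar bbox [278.  156.2] [291.7 169.7] tip [293.6 173.5]
27 0.046 collar bbox [277.2 154.3] [290.8 167.9] tip [293.4 171.2]
27 0.05 collar bbox [277.9 155. ] [291.5 168.6] tip [294.  171.9]
27 0.054 collar bbox [278.6 155.8] [292.2 169.4] tip [294.7 172.6]
30 0.046 collar bbox [277.8 153.7] [291.4 167.4] tip [294.8 170.1]
30 0.05 collar bbox [278.6 154.4] [292.1 168.1] tip [295.5 170.7]
30 0.054 collar bbox [279.4 155.2] [292.9 168.8] tip [296.2 171.4]
flute pts 51 [280 166] [294 174]
[[5.113e-01 1.054e-01 1.245e-01 2.900e+02 1.740e+02]
 [5.192e-01 1.020e-01 1.299e-01 2.930e+02 1.730e+02]
 [5.133e-01 9.920e-02 1.340e-01 2.910e+02 1.730e+02]
 [5.177e-01 1.070e-01 1.368e-01 2.920e+02 1.700e+02]
 [5.062e-01 1.039e-01 1.386e-01 2.880e+02 1.710e+02]
 [5.083e-01 1.004e-01 1.416e-01 2.890e+02 1.710e+02]
 [5.111e-01 9.950e-02 1.457e-01 2.900e+02 1.700e+02]
 [5.114e-01 1.003e-01 1.485e-01 2.900e+02 1.690e+02]
 [5.143e-01 1.013e-01 1.507e-01 2.910e+02 1.680e+02]
 [5.086e-01 9.880e-02 1.544e-01 2.890e+02 1.680e+02]
 [5.120e-01 1.012e-01 1.588e-01 2.900e+02 1.660e+02]
 [4.940e-01 8.980e-02 1.666e-01 2.840e+02 1.680e+02]
 [4.961e-01 8.610e-02 1.696e-01 2.850e+02 1.680e+02]]
```

Emit:
carry_out([
  [0.18,-0.011,-0.01,0],
  [0.35,-0.011,-0.01,0],
  [0.35,-0.011,-0.01,0],
])

```text
clock: 6.95
ee_pos: [0.4782, 0.0973, 0.1599]
ee_rot: [2.08, 0.267, -2.091]
contact_force: [-0.7, 0.2, -1.6]
grip_width: 0.0123
```

Emit:
carry_out([
  [0.038,0,-0.018,0],
  [0.076,0,-0.035,0],
  [0.11,0,-0.053,0],
  [0.15,0,-0.07,0],
  [0.15,0,-0.07,0],
])

```text
clock: 7.45
ee_pos: [0.4879, 0.102, 0.1438]
ee_rot: [2.085, 0.27, -2.084]
contact_force: [0.9, 1.5, -1.8]
grip_width: 0.0117
```

Run:
```python
from h import *
to((.4782,.0986,.168))
p,d,K,R,t=snap("side"); np.savez("side3.npz",p=p,d=d)
cv2.imwrite("pics/t3.png",cv2.resize(p[125:215,240:350],None,fx=5,fy=5,interpolation=2)[:,:,::-1])
```

```text
t 7.45 tcp [0.4879 0.102  0.1438] cmd [-0.202  0.006  0.086] toolY [ 0.255 -0.967 -0.   ] F [ 0.9  1.5 -1.8] w 0.0117
```

View pics/t3.png

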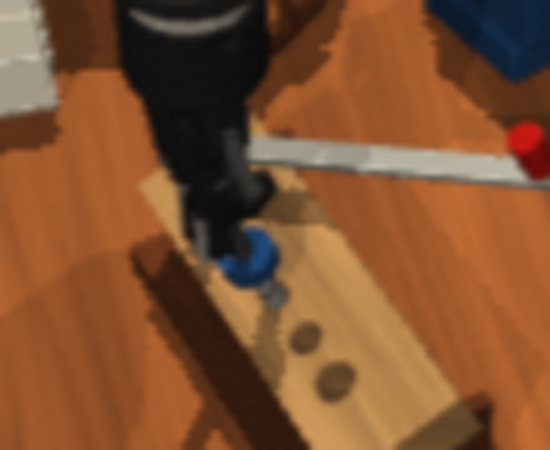

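Emit:
carry_out([
  [0.04,0,-0.018,0],
  [0.08,0,-0.037,0],
  [0.12,0,-0.056,0],
  [0.16,0,-0.075,0],
  [0.2,0,-0.093,0],
  [0.2,0,-0.093,0],
])

```text
clock: 8.1
ee_pos: [0.4983, 0.1048, 0.1192]
ee_rot: [2.084, 0.27, -2.085]
contact_force: [0.9, 3.0, -3.4]
grip_width: 0.0123
```

Emit:
carry_out([
  [0.04,0,-0.018,0],
  [0.075,0,-0.035,0],
  [0.095,0,-0.044,0],
  [0.11,0,-0.051,0],
  [0.11,0,-0.051,0],
])

```text
clock: 8.6
ee_pos: [0.5015, 0.1059, 0.1081]
ee_rot: [2.078, 0.27, -2.09]
contact_force: [-16.0, -1.2, 22.4]
grip_width: 0.0122
```

Emit:
carry_out([
  [-0.01,0,0.01,0],
  [-0.01,0,0.01,0],
  [-0.01,0,0.01,0],
], gripper=-0.3)

```text
clock: 8.9
ee_pos: [0.5033, 0.1056, 0.1079]
ee_rot: [2.085, 0.269, -2.084]
contact_force: [0.6, 0.0, 0.1]
grip_width: 0.0301
```

Emit:
carry_out([
  [-0.2,0,0.093,0],
  [-0.5,0,0.23,0],
  [-0.9,0,0.4,0],
  [-0.9,0,0.4,0],
])

```text
clock: 9.3
ee_pos: [0.4579, 0.0934, 0.221]
ee_rot: [2.093, 0.268, -2.075]
contact_force: [0.9, -0.7, 0.4]
grip_width: 0.0298
```

Run:
```python
from h import *
to((.4782,.0986,.168))
p,d,K,R,t=snap("side")
h=np.array([.5252,.111,.075]);n=np.array([-.4087,-.1076,.9063])
e=np.cross(n,[0,0,1]);e/=np.linalg.norm(e);f=np.cross(n,e);q=np.array([proj(h+z*n+.017*(np.cos(x)*e+np.sin(x)*f),K,R,t) for z in(0,.012) for x in np.linspace(0,6.28,40)])
W=cloud(d.astype(float),K,R,t);P=p.astype(int)
blue=(P[...,2]>P[...,0]+35)&(P[...,2]>60)&(np.linalg.norm(W-h,axis=-1)<.06)
uv=np.argwhere(blue)[:,::-1];print("pred bbox",q.min(0),q.max(0),"seen",uv.min(0),uv.max(0)); 
hh=(W[blue]-h)@n;print("collar heights mm",np.percentile(hh*1000,[5,50,95]).round(1))
sh=(np.linalg.norm(W-h-.04*n,axis=-1)<.05)&(((W-h)@n)>.018)&(np.linalg.norm(np.cross(W-h,n),axis=-1)<.02)
S=W[sh];c=S.mean(0);v=np.linalg.svd(S-c)[2][0];v*=np.sign(v[2]);print(sh.sum(),"shank axis err deg",np.degrees(np.arccos(v@n)),"top",((S-h)@n).max())
k=manip.spot_in("keeper_knob","side");print(k[:2])
cv2.imwrite("pics/t4.png",cv2.resize(p[125:215,240:360],None,fx=5,fy=5,interpolation=2)[:,:,::-1])
```

```text
t 9.3 tcp [0.4579 0.0934 0.221 ] cmd [ 0.443 -0.    -0.171] toolY [ 0.254 -0.967  0.002] F [ 0.9 -0.7  0.4] w 0.0298
pred bbox [287.87669715 176.75145778] [300.75215046 189.51422514] seen [289 178] [298 187]
collar heights mm [ 7.  11.5 15.1]
70 shank axis err deg 2.9283724956707404 top 0.0749008950455873
[{'point': [0.6039, 0.1396, 0.1405], 'conf': 0.8}]
```

View pics/t4.png

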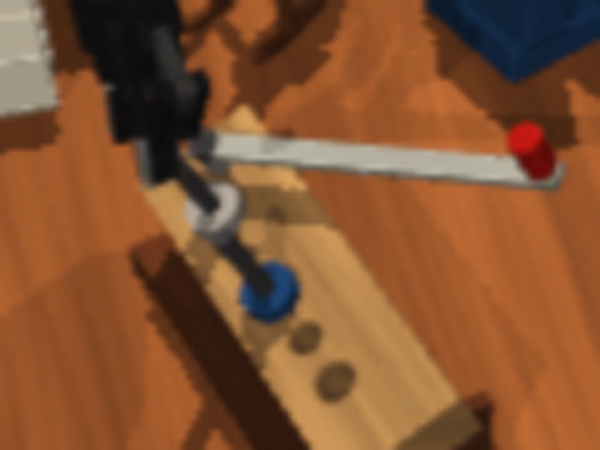

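Run:
```python
from h import *
h=np.array([.5252,.111,.075]);yaw=np.radians(14.8);Rm=Ro.from_euler("ZY",[yaw,-np.radians(25)]).as_matrix()
kn=lambda th:h+Rm@np.array([.0175+.217*np.sin(th),.105-.217*np.cos(th),.042])
obs=np.array([.603,.1385,.1405]);ths=np.linspace(.4,.9,101);D=[np.linalg.norm(kn(x)-obs) for x in ths];th=ths[np.argmin(D)];print("theta",th,min(D),kn(th))
s=manip.state();T=Ro.from_rotvec(s["ee_rot"]).as_matrix();xh=-T[:,2];xh[2]=0;xh/=np.linalg.norm(xh)
T=np.c_[[0,0,-1],T[:,1]/1,-xh]
c=s["ee_pos"]
print("to behind knob",(T.T@(kn(th)+.042*xh-c)/.12).round(3),(kn(th)+.042*xh).round(3))
b=kn(th)+.042*xh
for x in [th,.6,.5,.4,.3,.2,.1,0,-.02]: print(x,(T.T@(kn(x)+.0255*xh-b)/.12).round(3))
```

```text
theta 0.71 0.08895795737629278 [0.66253089 0.0856759  0.18023922]
to behind knob [ 0.307  0.497 -1.988] [0.703 0.096 0.18 ]
0.71 [0.    0.    0.137]
0.6 [0.067 0.121 0.28 ]
0.5 [0.132 0.216 0.42 ]
0.4 [0.201 0.295 0.567]
0.3 [0.272 0.357 0.721]
0.2 [0.346 0.402 0.88 ]
0.1 [0.422 0.429 1.042]
0 [0.498 0.438 1.205]
-0.02 [0.513 0.438 1.238]
```

Run:
```python
from h import *
h=np.array([.5252,.111,.075]);yaw=np.radians(14.8);Rm=Ro.from_euler("ZY",[yaw,-np.radians(25)]).as_matrix()
kn=lambda th:h+Rm@np.array([.0175+.217*np.sin(th),.105-.217*np.cos(th),.042])
p,d,K,R,t=snap("side");W=cloud(d.astype(float),K,R,t);P=p.astype(int)
m=(P[...,0]>110)&(P[...,1]<45)&(P[...,2]<50);m[:140]=0;m[175:]=0;m[:,:330]=0;m[:,360:]=0
uv=np.argwhere(m)[:,::-1];print(m.sum(),uv.mean(0),np.nanmean(W[m],0).round(4))
for x in(.5,.55,.6,.65,.7,.75):print(x,proj(kn(x),K,R,t).round(1),kn(x).round(3),(((np.nanmean(W[m],0)-kn(x))@Rm)*1000).round(1))
```

```text
40 [344.8   152.075] [0.6629 0.1045 0.1739]
0.5 [340.2 169.7] [0.636 0.052 0.164] [39.4 43.9 -7.9]
0.55 [342.1 166.2] [0.643 0.059 0.168] [30.  38.5 -7.9]
0.6 [343.7 162.7] [0.65  0.067 0.172] [20.9 32.6 -7.9]
0.65 [345.2 159.2] [0.656 0.075 0.176] [12.1 26.2 -7.9]
0.7 [346.5 155.7] [0.661 0.084 0.18 ] [ 3.7 19.5 -7.9]
0.75 [347.5 152.2] [0.667 0.093 0.183] [-4.5 12.3 -7.9]
```

Emit:
carry_out([
  [-0.15,0,0,0],
  [-0.15,0.25,-0.4,0],
  [-0.15,0.4,-0.8,0],
  [-0.15,0.5,-1,0],
  [-0.15,0.5,-1,0],
], gripper=-1)

```text
clock: 9.95
ee_pos: [0.591, 0.0649, 0.2303]
ee_rot: [2.082, 0.268, -2.088]
contact_force: [0.8, 1.3, -1.2]
grip_width: 0.0001
```

Emit:
carry_out([
  [0,0,-0.4,0],
  [0,0,-0.8,0],
  [0,0,-0.99,0],
  [0,0,-0.99,0],
])

```text
clock: 10.35
ee_pos: [0.7039, 0.0972, 0.2299]
ee_rot: [2.08, 0.271, -2.089]
contact_force: [-0.5, 0.2, -1.7]
grip_width: -0.0
```

```bash
python3 -c "
from h import *
to((.703,.096,.18))
p,d,K,R,t=snap('side');cv2.imwrite('pics/t5.png',cv2.resize(p[100:220,250:400],None,fx=4,fy=4,interpolation=2)[:,:,::-1])"
```

```text
t 10.35 tcp [0.7039 0.0972 0.2299] cmd [0.416 0.009 0.008] toolY [ 0.255 -0.967 -0.001] F [-0.5  0.2 -1.7] w -0.0
```

View pics/t5.png

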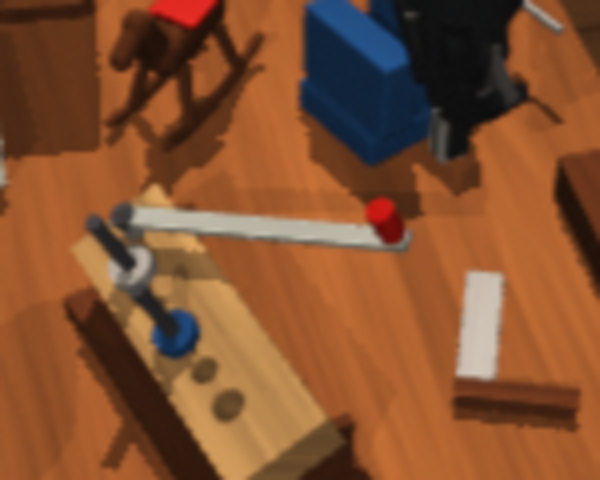

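The bit is seated and the fingers are behind the knob, at crop (445,150), with the knob at (383,220). I'll lower them and push.

Emit:
carry_out([
  [0.2,0,0,0],
  [0.41,0,0,0],
  [0.41,0,0,0],
])

```text
clock: 10.7
ee_pos: [0.6996, 0.0962, 0.1802]
ee_rot: [2.075, 0.27, -2.095]
contact_force: [-0.3, 1.2, -0.5]
grip_width: -0.0001
```

Emit:
carry_out([
  [0,0,0.07,0],
  [0,0,0.14,0],
  [0.03,0.06,0.21,0],
  [0.067,0.12,0.28,0],
  [0.1,0.17,0.35,0],
  [0.132,0.216,0.42,0],
  [0.165,0.255,0.49,0],
  [0.2,0.295,0.567,0],
])

```text
clock: 11.5
ee_pos: [0.6457, 0.0443, 0.1624]
ee_rot: [2.086, 0.269, -2.082]
contact_force: [0.9, -0.3, 0.2]
grip_width: 0.0
```

```bash
python3 -c "
from h import *
to((.703,.096,.18))
p,d,K,R,t=snap('side');cv2.imwrite('pics/t6.png',cv2.resize(p[100:220,250:400],None,fx=4,fy=4,interpolation=2)[:,:,::-1])"
```

```text
t 11.5 tcp [0.6457 0.0443 0.1624] cmd [-0.146 -0.295 -0.572] toolY [ 0.254 -0.967  0.001] F [ 0.9 -0.3  0.2] w 0.0
```

View pics/t6.png

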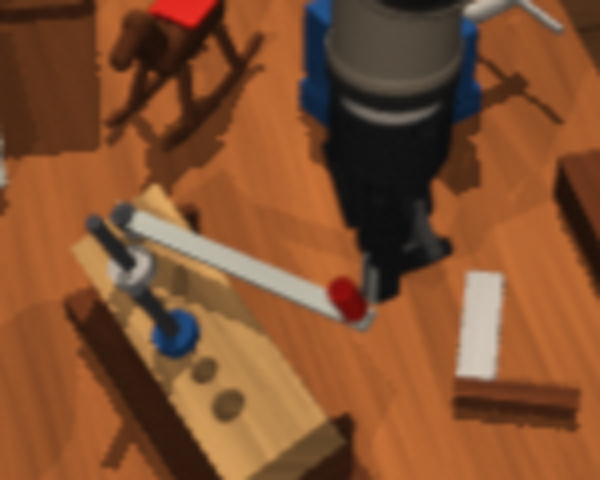

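Emit:
carry_out([
  [0.035,0.03,0.077,0],
  [0.072,0.06,0.154,0],
  [0.11,0.085,0.235,0],
  [0.146,0.107,0.313,0],
  [0.185,0.12,0.395,0],
  [0.222,0.134,0.475,0],
  [0.26,0.14,0.555,0],
  [0.285,0.143,0.61,0],
])

```text
clock: 12.35
ee_pos: [0.5791, 0.0095, 0.1275]
ee_rot: [2.085, 0.269, -2.084]
contact_force: [-0.1, -0.1, -0.0]
grip_width: 0.0001
```

Emit:
carry_out([
  [0.012,0,0.025,0],
  [0.018,0,0.04,0],
  [0.024,0,0.055,0],
  [0.024,0,0.055,0],
])

```text
clock: 12.75
ee_pos: [0.5733, 0.008, 0.1239]
ee_rot: [2.084, 0.269, -2.084]
contact_force: [-0.1, 0.3, 0.3]
grip_width: 0.0003
```

```bash
python3 -c "
from h import *
to((.703,.096,.18))
h=np.array([.5252,.111,.075]);Rm=Ro.from_euler('ZY',[np.radians(14.8),-np.radians(25)]).as_matrix()
p,d,K,R,t=snap('side')
for th in(0,.05,.1):print(th,proj(h+Rm@[.0175+.217*np.sin(th),.105-.217*np.cos(th),.042],K,R,t)-[250,100])
cv2.imwrite('pics/t7.png',cv2.resize(p[100:240,250:400],None,fx=4,fy=4,interpolation=2)[:,:,::-1])"
```

```text
t 12.75 tcp [0.5733 0.008  0.1239] cmd [-0.467 -0.434 -1.232] toolY [ 0.254 -0.967  0.   ] F [-0.1  0.3  0.3] w 0.0003
0 [ 63.16407237 100.24130524]
0.05 [66.45873476 97.66774916]
0.1 [69.6477297  94.96169081]
```

View pics/t7.png

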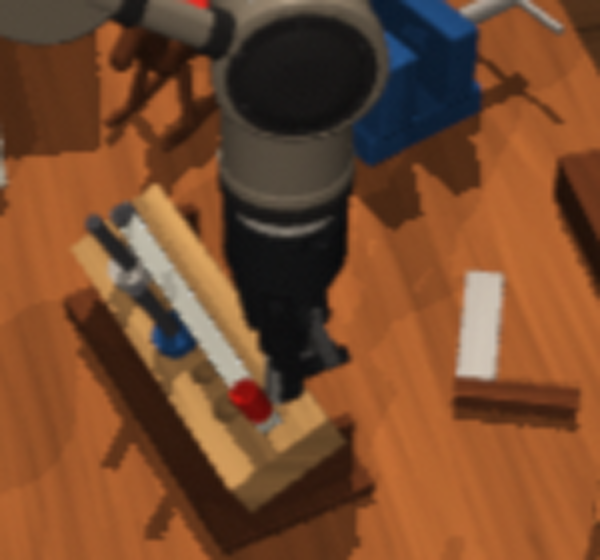

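The knob is at crop (62.5,100), close to the predicted shut position of (63.2,100.2). I'll press gently until the stop is felt.

Emit:
carry_out([
  [0,0,0.015,0],
  [0,0,0.025,0],
  [0,0,0.03,0],
  [0,0,0.03,0],
])

```text
clock: 13.2
ee_pos: [0.572, 0.0073, 0.1246]
ee_rot: [2.09, 0.269, -2.078]
contact_force: [6.8, 2.6, -1.7]
grip_width: -0.0003
```

Emit:
carry_out([
  [0,0,-0.1,0],
  [-0.1,0,-0.25,0],
  [-0.5,0,-0.35,0],
  [-0.9,0,-0.35,0],
  [-0.9,0,-0.35,0],
  [-0.9,0,-0.35,0],
])

```text
clock: 13.8
ee_pos: [0.6106, 0.0177, 0.2329]
ee_rot: [2.086, 0.269, -2.082]
contact_force: [-0.7, -0.3, -1.1]
grip_width: -0.0003
```

Run:
```python
from h import *
to((.703,.096,.18))
h=np.array([.5252,.111,.075]);Rm=Ro.from_euler('ZY',[np.radians(14.8),-np.radians(25)]).as_matrix();n=Rm[:,2]
p,d,K,R,t=snap('side');W=cloud(d.astype(float),K,R,t);P=p.astype(int)
for th in(0,.05,.1):print(th,(proj(h+Rm@[.0175+.217*np.sin(th),.105-.217*np.cos(th),.042],K,R,t)-[250,100]).round(1))
red=(P[...,0]>110)&(P[...,1]<45)&(P[...,2]<50);red[:180]=0;red[230:]=0;red[:,:295]=0;red[:,330:]=0
print("red",red.sum(),np.argwhere(red)[:,::-1].mean(0)-[250,100])
blue=(P[...,2]>P[...,0]+35)&(P[...,2]>60)&(np.linalg.norm(W-h,axis=-1)<.06);uv=np.argwhere(blue)[:,::-1]
print("blue",uv.min(0),uv.max(0),np.percentile((W[blue]-h)@n*1000,[5,50,95]).round(1))
for k in("bucket","chair","square","box_rest"):
    r=manip.spot_in(k,"side");print(k,[np.round(x["point"],3) for x in r[:1]])
cv2.imwrite('pics/t8.png',cv2.resize(p[130:310,240:440],None,fx=3.3,fy=3.3,interpolation=2)[:,:,::-1])
```

```text
t 13.8 tcp [0.6106 0.0177 0.2329] cmd [ 0.442 -0.436 -0.91 ] toolY [ 0.254 -0.967  0.001] F [-0.7 -0.3 -1.1] w -0.0003
0 [ 63.2 100.2]
0.05 [66.5 97.7]
0.1 [69.6 95. ]
red 34 [61.08823529 98.44117647]
blue [289 182] [297 187] [ 7.4 11.2 16.3]
bucket [array([ 0.404, -0.131,  0.038])]
chair [array([ 0.798, -0.089,  0.054])]
square [array([0.756, 0.082, 0.009])]
box_rest [array([ 0.573, -0.221,  0.058])]
```

View pics/t8.png

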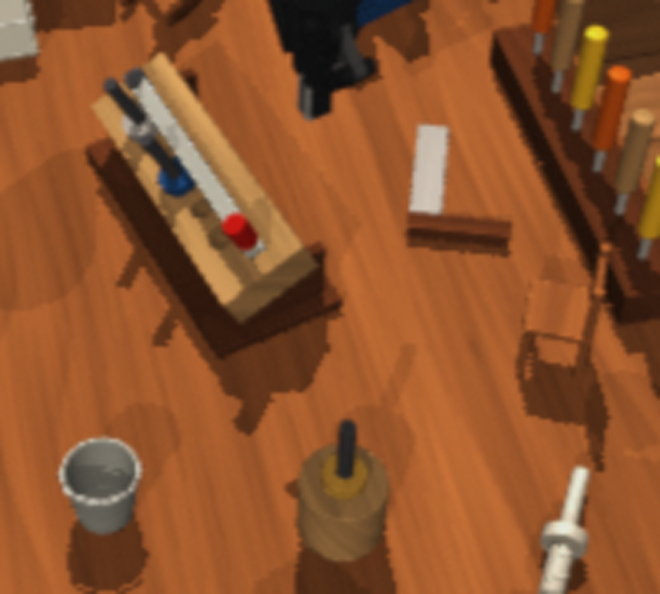

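The keeper lies along the row over the blue collar. Its knob is at crop (240,231), slightly on the shut side of the prediction. The other bit stands upright in the round rest, and the gripper is clear of everything.

```bash
python3 -c "
from plant import manip
print(manip.sign_off())"
```

```text
the job is handed in; nothing more can be done
None
```

The job is handed in, at about 14 s on the clock; the hand-in gave no verdict.

**Bit:** I took the blue-collared bit14 from the red rest and tilted it about 25° against the edge of the rest's hole. I pushed it fully home in hole14 and felt about 27 N when the collar reached the face. My checks put the collar top 11–12 mm above the face, as expected for a seated collar. The shank was about 3° off the hole axis, which is within measuring error.

**Keeper:** I pushed it down by the red knob until it met its stop at about 7 N. The last picture shows it lying along the row over the collar. The knob was 2–3 pixels from where I predicted the shut position, on the far side from open.

**Everything else:** bit18 still stands upright in the round rest. The bucket, chair and square read within 5 mm of where they started. I did not re-measure the mallet, horse or parts box, but the arm never went near them. The gripper is clear of everything.

**Readings that disagreed:**
- The network's keeper_knob position was about 9 cm off because it marks the whole bar, so I used the knob's pixels instead.
- The two cameras differed by about 4 mm in x, so I used their mean.

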